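# Fit the prong holder to the vegetable peeler's quick coupler

### The job

Fit the square-hubbed prong holder from the wooden block onto the peeling machine: first pull the coupler's sleeve back (down) until it stays back by itself, then put the holder's shank in the coupler, turn it until it slips over the cross-shaped drive stud inside, and press it home so that the sleeve springs forward and locks it. Let go with the holder fully home, and leave the brush, jar, grater and the rest as they are.

Things in the scene. Friction and masses are not known exactly. Their poses are not given: they have to be found in the camera images.
- mouth (a point): Centre of the open top of the coupler, on its upright axis, z up. The fixed steel barrel (34 mm across, bore 24 mm) stands 48 mm above the flat top of the white machine housing (150 mm along x, 170 along y, 85 high, fixed), so the mouth is 133 mm above the counter. Three locking jaws, 8 to 13 mm down the bore, block the shank until the sleeve is back.
- stud_top (a point): Centre of the top of the cross-shaped steel drive stud in the bore (two bars 16 x 4 mm at right angles), 27 mm below the mouth. The stud's angle about the axis differs each time and is NOT given by this point's axes (they are the housing's); it repeats every 90 degrees, and friction of 0.08 N m holds it.
- trigger_rest (a point): Point on the axis 32 mm below the mouth: the level of the trigger plate round the stud while the sleeve is back. A shank pressed on the plate with about 11 N, over the last 4 mm before it is home, trips the sleeve: it springs forward and closes the jaws in the shank's neck.
- sleeve (a joint): Aluminium sleeve round the barrel, 44 mm across, with a lip 62 mm across and 6 mm thick at its foot. 0 = forward (up, top 1 mm below the mouth), 0.014 m = fully back (straight down 14 mm). A spring resists with 9 to 13 N, goes over centre at about 12.5 mm, then holds the sleeve at the 14 mm stop by itself, jaws open.
- sleeve_lip (a point): Centre of the sleeve at the level of the lip's upper face, on the coupler axis: 24 mm below the mouth (24 mm above the housing) with the sleeve forward, 38 mm below with it back. The sleeve's 44 mm wall rises 23 mm above it. z up.
- holder_grip (a point): Prong holder (0.16 kg): white square hub 26 x 26 x 40 mm, four steel prongs 18 mm long on top, steel shank below. This point is on its axis 26 mm above the hub's underside, where to grip it; x and y square to the hub's sides. It starts upright in a pocket (27 mm) of a fixed wooden block (175 x 80 x 50 mm high), the hub resting on the block.
- holder_shoulder (a point): Centre of the hub's underside, the shoulder that rests on the mouth when home. The shank (22.4 mm across, neck 17 mm) reaches 36 mm below it; its foot has a cross slot 7 mm wide, 11 mm deep, parallel to the hub's sides, that goes over the stud. Not lined up with the stud, it stops with the shoulder 9 mm above the mouth.
- brush_top (a point): Top of the other attachment, a grey dome brush 42 mm across on a round white neck, standing in the other pocket, 95 mm from the holder; its top is 36 mm above the block. To be left alone.
- jar: Amber jar with a brass cap, 60 mm across, 85 mm high; origin at its underside. Bystander.
- grater: White flat hand grater with a peeler end, 150 x 60 x 9 mm plus 30 mm of peeler, lying flat; origin at its underside. Bystander.
- aubergine: Aubergine lying on the steel board, 180 mm long along its x, 100 mm thick, fixed; origin on the counter under its middle. Bystander.
There are look-alikes about, which are no part of the job. Of the things that look like the part that bears mouth, the largest one is meant.

How it is judged:
By the outcome, as a careful person would: the job done as asked, in the order asked, and still so for the second after the job is handed in, with the robot touching nothing.
It also fails if it takes over 67 s, if anything falls off the work surface, if the arm or the gripper's body presses on something with over 40 N, if the wrist force passes 120 N, or if a joint passes its speed limit or range.

### The arm

A 6-joint arm with a two-finger parallel gripper is mounted at the origin on the work surface. World frame = base frame: x ahead of the robot, y to its left, z up, the work surface at z = 0. Lengths are in mm, angles in rad, forces in N, time in s.
With the tool pointing down it reaches from about 350 to 875 mm from the base axis. Payload 4.2 kg.
Tool frame: the origin (TCP) lies on the centre line of the jaws, within the pads' length; the fingertips stand 22 mm ahead of it and the grasp point (between the pads) lies 3 mm ahead of it (env.tips_ahead is the distance from the TCP to the fingertips, in mm); z points along the fingers, y is the line along which they close (so a half turn about z gives the same grasp; the last joint's range is limited). The gripper opens to 87 mm and grips with 3 to 60 N. Pads are 19 mm wide; open, the fingers measure 117 mm over their backs; the gripper's body (75 mm by 190 mm) begins 51 mm behind the grasp point.
Start: joints at [-1.004, 0.385, 0.008, 0, -1.194, -0.259], TCP at [189.367, -595.6, 244.55] pointing down, gripper open.
Joint ranges: [-3.14, 3.14], [-1.21, 2.06], [-1.07, 1.41], [-3.16, 2.05], [-2.99, -0.16], [-3.1, 3.1]. Speed limits (rad/s): [2.79, 2.79, 3.14, 3.14, 3.14, 3.14].

### API

Orientations are given as a 3x3 rotation matrix whose columns are the frame's x, y, z axes.
In Python, from plant import env, viewer gives the robot as it stands. The module is installed in compiled form; this text tells all that it offers. Calls block until the motion is done:
- env.move_ptp(position, orientation): joint-space move of the TCP to a pose.
- env.servo_line(position, rotation=None, v=150): straight line of the TCP; rotation=None keeps the orientation; v is the mean speed in mm/s.
- env.set_joints(angles): joint-space move.
- env.grip(opening, effort=None): finger opening in mm; effort is the grip in N (None keeps the last); returns when the fingers have stopped.
- env.hold(seconds).
- env.inverse_kinematics(position, orientation): joint angles nearest the present ones, or None.
- viewer.grab_frame(name): name is "side" or "top"; returns (picture, depth): 480x640x3 uint8, blue, green, red; 480x640 float32, mm along the optical axis (not along the pixel's ray), 0 where there is no reading.
- viewer.calibration(name): a dict with "camera_matrix" (3x3 intrinsics, pixels), "R" (3x3) and "t" (3): a world point X has camera coordinates R X + t. Camera axes: x right, y down, z forward; pixel columns grow to the right and rows downward; lengths in mm; the calibration is good to about 2 mm. A picture is of the moment at which its call begins. calibration takes no time and is no camera call.
A pose or a line that the arm cannot do raises env.PlanningError and nothing moves.
- env.job_done(): hands the job in; it is judged then, once.
Readings, each from a call of its own:
- env.read_clock(): time.
- env.read_qpos(): joint angles.
- env.read_joint_vel(): joint speeds.
- env.read_joint_torque(): joint torques, N m.
- env.read_ee_pos(): TCP position.
- env.read_ee_rot(): TCP orientation.
- env.read_force(): force on the tool from outside, world axes, zero at the start.
- env.read_moment(): the same for the moment, N m.
- env.read_width(): finger opening in mm.
- env.read_finger_force(): force on a finger pad.
Only numpy, scipy, OpenCV 4.12 (cv2) and the standard library are available. Lean on these libraries where they do the work, as an engineer would, in place of code of your own. Each camera call takes 0.05 s, during which the arm holds its last target. There are 200 camera calls.

## Working session

There is one attempt and no reset: what is moved stays moved. The work goes in short steps, each a Python script; the robot and the scene stay as the last script left them, time stands still between calls to the robot, and variables do not carry over. Pictures are saved under pics/ and viewed, at most 10 in all, crops included, and the job is handed in when it is done.

```bash
mkdir -p pics; python3 - <<'E'
from plant import env, viewer
import cv2,numpy as np
for n in("side","top"):
    p,d=viewer.grab_frame(n); cv2.imwrite(f"pics/{n}0.png",p); np.save(f"pics/{n}0.npy",d)
    c=viewer.calibration(n); print(n,c, "cam pos",-c["R"].T@c["t"])
print(env.read_clock(),env.read_ee_rot(),env.read_force(),env.tips_ahead)
E
```

```text
side {'camera_matrix': array([[598.00703442,   0.        , 316.02383556],
       [  0.        , 598.00703442, 246.81718612],
       [  0.        ,   0.        ,   1.        ]]), 'R': array([[-0.88709272, -0.46152837, -0.00762033],
       [-0.33022912,  0.6460873 , -0.68812785],
       [ 0.32251392, -0.60791675, -0.72554944]]), 't': array([ 537.44416997,  201.81075701, 1098.00858889])} cam pos [189.28354406 785.15617482 939.62662789]
top {'camera_matrix': array([[587.38322796,   0.        , 310.27219668],
       [  0.        , 587.38322796, 238.15322754],
       [  0.        ,   0.        ,   1.        ]]), 'R': array([[ 5.93497879e-03, -9.99981987e-01,  8.95217896e-04],
       [-9.93741490e-01, -5.99779814e-03, -1.11543160e-01],
       [ 1.11546520e-01, -2.27608879e-04, -9.93759187e-01]]), 't': array([  54.31413865,  584.15337631, 1439.21003922])} cam pos [ 419.63622238   58.14437131 1495.33788913]
0.1 [[-9.53058503e-01 -3.02785486e-01 -6.63270742e-04]
 [-3.02786201e-01  9.53056770e-01  1.81924863e-03]
 [ 8.12925907e-05  1.93467961e-03 -9.99998125e-01]] [-0.18840054  0.39599234  0.76157372] 22.0
```

View pics/top0.png

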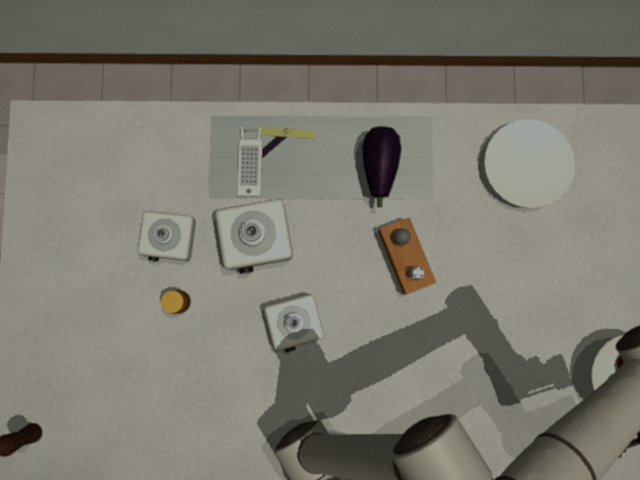

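View pics/side0.png

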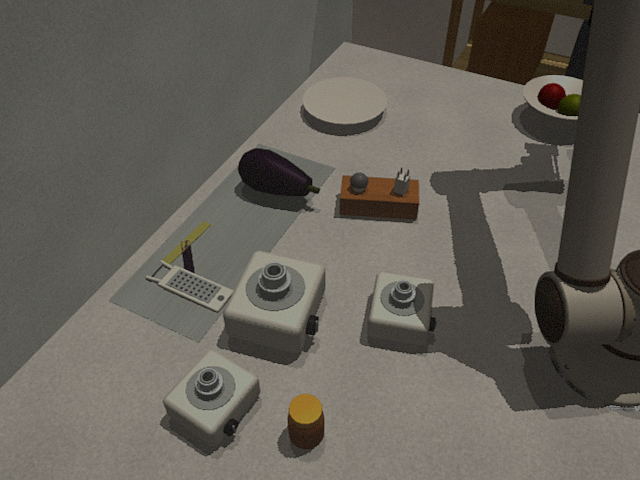

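```bash
cat > h.py <<'E'
from plant import env, viewer
import cv2,numpy as np
def cast(n,px,z):
    c=viewer.calibration(n);o=-c["R"].T@c["t"]
    d=c["R"].T@np.linalg.inv(c["camera_matrix"])@np.array([px[0],px[1],1.])
    return (o+d*(z-o[2])/d[2])
def proj(n,X):
    c=viewer.calibration(n);q=c["camera_matrix"]@(c["R"]@np.array(X,float)+c["t"]);return q[:2]/q[2]
def crop(p,x,y,w,h,s):
    return cv2.resize(p[y:y+h,x:x+w],None,fx=s,fy=s,interpolation=cv2.INTER_CUBIC)
def down(yaw): # tool x-axis at yaw, pointing down
    c,s=np.cos(yaw),np.sin(yaw)
    return np.array([[c,s,0],[s,-c,0],[0,0,-1.]])
E
python3 - <<'E'
from h import *
t=cv2.imread("pics/top0.png");s=cv2.imread("pics/side0.png")
a=np.hstack([crop(t,210,195,90,80,4),crop(t,370,210,80,90,4)[:320]])
b=np.hstack([crop(s,225,245,110,75,4)[:300],crop(s,335,160,90,75,4)[:300,:240+0]])
b=np.hstack([crop(s,230,250,90,70,4)[:280],crop(s,340,160,80,70,4)])
cv2.imwrite("pics/c1.png",np.vstack([a,b]))
E
```

```text
(no output)
```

View pics/c1.png

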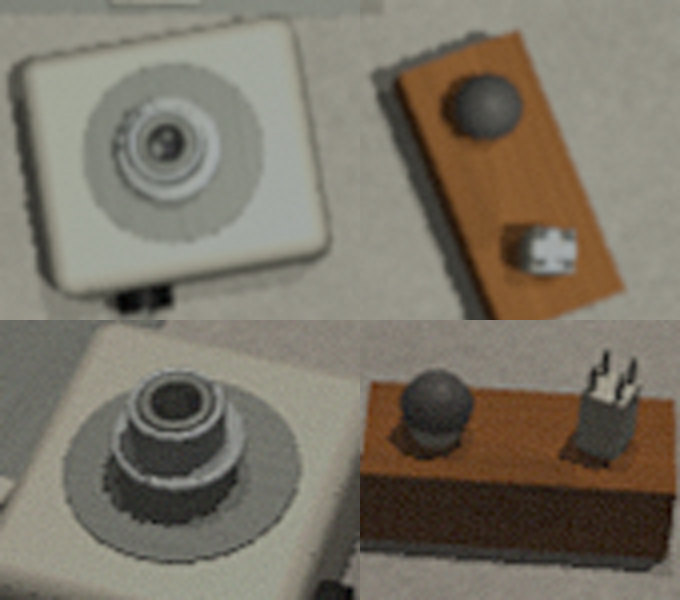

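```bash
python3 - <<'E'
from h import *
for n in("top","side"):
    p=cv2.imread(f"pics/{n}0.png");d=np.load(f"pics/{n}0.npy");c=viewer.calibration(n)
    v,u=np.mgrid[:480,:640];K=c["camera_matrix"]
    P=np.stack([(u-K[0,2])/K[0,0]*d,(v-K[1,2])/K[1,1]*d,d],-1)-c["t"]
    W=P@c["R"]
    # region masks via approximate world positions
    h0=cast("top",(418,272.5),90)[:2];m0=cast("top",(251.2,231.2),133)[:2]
    r=np.hypot(W[...,0]-h0[0],W[...,1]-h0[1])
    k=(r<30)&(W[...,2]>60)&(d>0)
    top=(r<30)&(W[...,2]>84)&(W[...,2]<97)&(d>0)
    print(n,"hub",h0,k.sum(),top.sum(),W[top].mean(0),cv2.minAreaRect(W[top][:,:2].astype(np.float32)),np.percentile(W[k][:,2],[5,50,95]))
    g=p.mean(2); br=top&(g>110); print(br.sum(),cv2.minAreaRect(W[br][:,:2].astype(np.float32)) if br.sum()>4 else 0)
    r=np.hypot(W[...,0]-m0[0],W[...,1]-m0[1])
    k=(r<26)&(W[...,2]>126)&(W[...,2]<140)&(d>0)
    cc=cv2.minEnclosingCircle(W[k][:,:2].astype(np.float32)); print("mouth",m0,k.sum(),W[k].mean(0),cc)
    k=(r<40)&(W[...,2]>104)&(W[...,2]<115)&(d>0)
    print("lip",cv2.minEnclosingCircle(W[k][:,:2].astype(np.float32)))
    w=(p[...,2]>p[...,0]*1.6+10)&(W[...,2]>44)&(W[...,2]<56)&(np.hypot(W[...,0]-h0[0]-20,W[...,1]-h0[1])<130)
    print("block",w.sum(),cv2.minAreaRect(W[w][:,:2].astype(np.float32)))
print(cast("side",(274.1,270.1),133))
t=cv2.imread("pics/top0.png");s=cv2.imread("pics/side0.png")
a=np.hstack([crop(t,408,260,25,25,16),crop(s,385,165,30,30,13)[:390].repeat(1,0)[:, :390]][:1])
b=cv2.resize(crop(s,388,165,25,35,16),None,fx=1,fy=1)[:400]
cv2.imwrite("pics/c2.png",np.hstack([a,crop(s,390,170,25,25,16)]))
E
```

```text
top hub [ 496.25574896 -200.37646061] 143 98 [ 496.15242228 -200.53797022   90.16439677] ((496.2491149902344, -199.70193481445312), (25.582990646362305, 25.8761043548584), 86.55083465576172) [ 66.80342675  89.51929832 102.65387448]
83 ((497.3437805175781, -200.14540100097656), (23.97854232788086, 24.694936752319336), 0.37520480155944824)
mouth [588.07147083 195.96639724] 192 [589.59592041 196.3112179  132.02183999] ((589.0625610351562, 196.777587890625), 22.275266647338867)
lip ((589.2732543945312, 195.81314086914062), 30.834495544433594)
block 1719 ((541.3961791992188, -182.12722778320312), (172.86891174316406, 79.90815734863281), 21.547252655029297)
side hub [ 496.25574896 -200.37646061] 266 107 [ 493.56222514 -198.67688842   90.5503905 ] ((494.71044921875, -201.75238037109375), (28.311763763427734, 27.320634841918945), 86.19841766357422) [ 62.60228069  86.03625418 103.3905421 ]
50 ((491.8106384277344, -200.89634704589844), (22.3736629486084, 26.93788719177246), 5.076415061950684)
mouth [588.07147083 195.96639724] 345 [587.31112217 196.49865477 132.25126131] ((587.6377563476562, 193.64845275878906), 24.018348693847656)
lip ((587.4898681640625, 195.8977508544922), 31.376754760742188)
block 1367 ((539.75341796875, -183.402099609375), (173.12745666503906, 85.57894134521484), 21.457597732543945)
[588.24492824 194.61585987 133.        ]
```

View pics/c2.png

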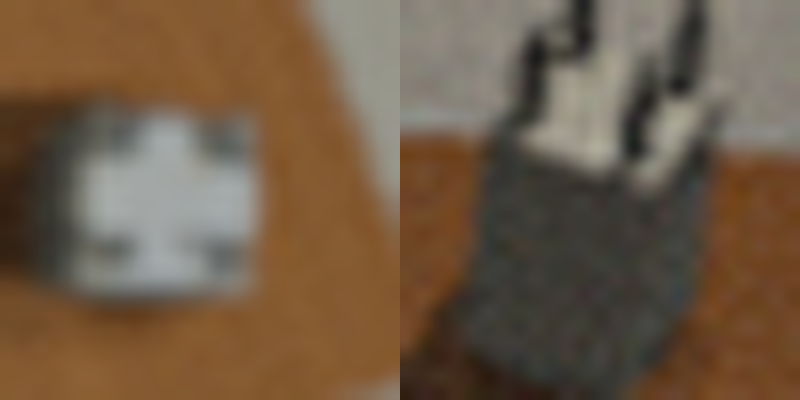

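```bash
python3 - <<'E'
from h import *
m=np.array([588.5,195.8])
for y in(-3,87,177,267):
    for q in((*m,136),(496,-200.5,79)):
        j=env.inverse_kinematics(q,down(np.radians(y))); print(y,q,None if j is None else np.round(j,2))
env.move_ptp([*m,200],down(np.radians(177)))
env.grip(64,5); env.servo_line([*m,137],v=80); env.hold(.2)
f0=env.read_force(); env.grip(40,4); env.hold(.2)
print(env.read_clock(),f0,env.read_force(),env.read_width(),env.read_finger_force(),env.read_ee_pos())
E
```

```text
-3 (np.float64(588.5), np.float64(195.8), 136) [ 0.58  0.47 -0.15  0.   -0.95  0.94]
-3 (496, -200.5, 79) [-0.08  0.42 -0.42  0.   -0.73  1.6 ]
87 (np.float64(588.5), np.float64(195.8), 136) [ 0.58  0.47 -0.15  0.   -0.95  2.51]
87 (496, -200.5, 79) None
177 (np.float64(588.5), np.float64(195.8), 136) [ 0.58  0.47 -0.15  0.   -0.95 -2.2 ]
177 (496, -200.5, 79) [-0.08  0.42 -0.42  0.   -0.73 -1.54]
267 (np.float64(588.5), np.float64(195.8), 136) [ 0.58  0.47 -0.15  0.   -0.95 -0.63]
267 (496, -200.5, 79) [-0.08  0.42 -0.42  0.   -0.73  0.03]
5.8 [ 0.13671916 -0.74228671 -0.42681607] [ 0.47882984 -1.25890351  1.32148011] 43.926712418589176 4.0001021744683385 [588.48080214 195.6235927  137.03775511]
```

```bash
python3 - <<'E'
from h import *
m=np.array([588.5,195.8]); r=np.round
def rd(s): env.hold(.2);print(s,r(env.read_force(),2),r(env.read_width(),2),r(env.read_ee_pos(),2))
env.servo_line([588.5,196.8,137],v=20); rd("y+1")
env.servo_line([588.5,194.8,137],v=20); rd("y-1")
env.servo_line([588.5,195.8,137],v=20); rd("y0")
env.grip(64,5); env.servo_line([*m,165],v=150)
env.move_ptp([*m,165],down(np.radians(267))); env.servo_line([*m,137],v=80); rd("x open")
env.grip(40,4); rd("x0")
env.servo_line([589.5,195.8,137],v=20); rd("x+1")
env.servo_line([587.5,195.8,137],v=20); rd("x-1")
env.servo_line([588.5,195.8,137],v=20); rd("x0")
print(env.read_clock())
E
```

```text
y+1 [ 1.4  -6.24  1.27] 43.33 [588.45 195.77 137.03]
y-1 [-0.76  2.84  1.31] 43.28 [588.52 195.49 137.06]
y0 [-0.08 -0.92  1.22] 43.39 [588.5  195.61 137.04]
x open [ 0.49 -0.76 -0.86] 63.86 [588.83 195.98 137.59]
x0 [ 5.2  -0.79 -1.52] 44.5 [589.74 195.85 137.3 ]
x+1 [ 4.38 -0.84  0.24] 44.54 [589.84 195.86 137.29]
x-1 [ 7.98 -2.81 -2.54] 45.58 [589.23 195.9  137.27]
x0 [ 6.66 -0.93 -1.88] 44.36 [589.73 195.85 137.28]
12.325
```

```bash
python3 - <<'E'
from h import *
r=np.round
def rd(s): env.hold(.3);print(s,r(env.read_force(),2),r(env.read_width(),2),r(env.read_ee_pos(),2))
for x in(590,590.5): env.servo_line([x,195.6,137],v=20); rd(x)
env.grip(46.5,5); rd("open"); env.grip(40,4); rd("close")
print(env.read_clock())
E
```

```text
590 [1.5  0.82 2.52] 44.24 [589.94 195.76 137.17]
590.5 [-1.83  1.59  5.77] 44.24 [590.08 195.71 137.1 ]
open [-0.03 -0.28 -0.15] 46.45 [590.49 195.5  136.85]
close [-2.29  1.42  0.54] 44.49 [590.08 195.54 136.88]
14.5667
```

```bash
python3 - <<'E'
from h import *
r=np.round
def rd(s): print(s,r(env.read_force(),2),r(env.read_width(),2),r(env.read_ee_pos(),2))
env.grip(46,5); env.servo_line([590,195.6,134],v=60); rd("a")
for z in (128,122,118,116,114.5):
    env.servo_line([590,195.6,z],v=25); env.hold(.1); rd(z)
    if env.read_force()[2]>30: break
env.servo_line([590,195.6,121],v=30); env.hold(.2); rd("up")
print(env.read_clock())
E
```

```text
a [ 0.99 -0.31  0.05] 46.04 [590.43 195.67 133.9 ]
128 [-3.4  -0.49  9.27] 45.7 [590.66 195.86 130.38]
122 [-2.73 -0.98  8.42] 46.38 [590.69 195.89 124.23]
118 [-0.16  0.26 -0.1 ] 46.16 [590.02 195.58 117.65]
116 [-2.57 -0.58  7.2 ] 46.39 [590.17 195.62 117.42]
114.5 [-5.85 -0.53 13.08] 45.83 [590.2  195.62 117.34]
up [0.35 0.64 0.65] 46.16 [589.86 195.5  120.45]
17.7583
```

```bash
python3 - <<'E'
from h import *
r=np.round
def rd(s): print(s,r(env.read_force(),2),r(env.read_width(),2),r(env.read_ee_pos(),2),env.read_clock())
env.grip(60,5); env.servo_line([590,195.6,190],v=150)
h=[496.2,-200.3]
env.move_ptp([*h,140],down(np.radians(177))); env.grip(50,5); env.servo_line([*h,80],v=100);env.hold(.2);rd("dn")
env.grip(20,5); env.hold(.2); rd("g1"); env.grip(46,5)
env.servo_line([*h,135],v=150); env.move_ptp([*h,135],down(np.radians(267))); env.servo_line([*h,79],v=100);env.hold(.2);rd("dn")
env.grip(20,6); env.hold(.2); rd("g2"); env.grip(20,45); env.hold(.2); rd("g3")
env.servo_line([*h,150],v=120);env.hold(.3); rd("up")
for n in("side","top"):
    p,d=viewer.grab_frame(n); cv2.imwrite(f"pics/{n}1.png",p)
q=[proj(n,[*h,60]).astype(int) for n in("side","top")]
s,t=cv2.imread("pics/side1.png"),cv2.imread("pics/top1.png")
cv2.imwrite("pics/c3.png",np.hstack([crop(s,q[0][0]-40,q[0][1]-60,80,100,5),crop(t,251-25,231-25,50,50,8)[:500].copy() if 0 else crop(t,226,206,80,100,5)]))
E
```

```text
dn [ 0.32 -0.76  0.41] 50.13 [ 496.67 -200.37   80.76] 21.95
g1 [-0.34 -0.53  1.34] 26.24 [ 496.24 -200.39   80.09] 22.7083
dn [ 0.31 -0.16  0.07] 46.12 [ 496.67 -200.35   79.75] 26.2083
g2 [ 0.86 -0.63  0.95] 25.8 [ 496.45 -200.31   79.13] 26.9083
g3 [0.91 0.35 1.72] 25.66 [ 496.41 -200.33   79.12] 27.325
up [-0.61  0.9  -1.48] 25.65 [ 495.9  -200.27  149.31] 28.3667
```

View pics/c3.png

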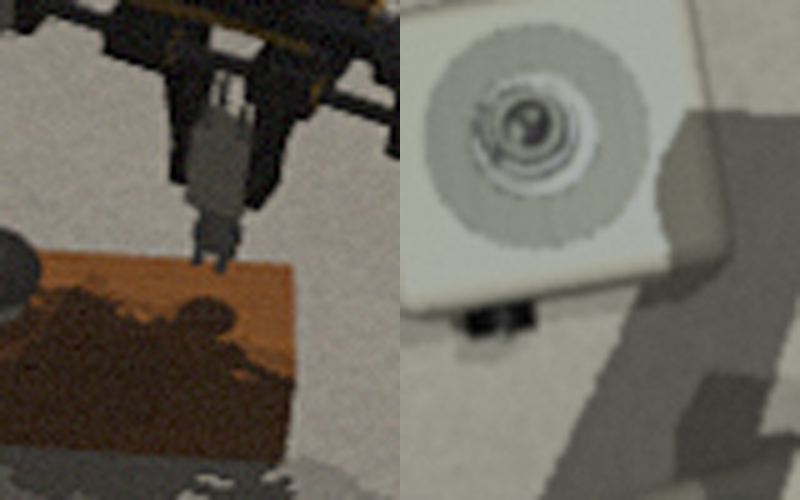

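```bash
python3 - <<'E'
from h import *
r=np.round
def rd(s): print(s,r(env.read_force(),2),r(env.read_width(),2),r(env.read_ee_pos(),2),r(env.read_moment(),2),env.read_clock())
R=down(np.radians(222))
env.move_ptp([590,195.6,225],R); env.hold(.3); rd("above")
c=np.array([590,195.6])
for k in range(2): c=c+np.array([590,195.6])-env.read_ee_pos()[:2]; env.servo_line([*c,202],v=60); env.hold(.3); rd(c)
for z in np.arange(198,167,-4):
    env.servo_line([*c,z],v=40); env.hold(.1); rd(z)
    if env.read_force()[2]>5: break
E
```

```text
above [-0.52 -0.18 -1.17] 25.55 [590.11 194.93 224.99] [ 0.05  0.06 -0.03] 30.2917
[589.88699207 196.26821348] [ 0.28  0.82 -1.02] 25.63 [590.03 196.33 202.37] [-0.01  0.04 -0.05] 31.125
[589.85729836 195.53527866] [ 0.41 -0.14 -1.72] 25.77 [589.86 195.52 201.99] [ 0.01  0.01 -0.03] 31.675
198 [-0.44  0.23 -1.97] 25.49 [589.85 195.5  197.87] [0.06 0.02 0.03] 32.025
194 [-0.47 -0.45 -1.58] 25.82 [589.89 195.53 193.96] [-0.04  0.    0.03] 32.375
190 [ 0.23  0.01 -1.22] 25.63 [589.88 195.53 189.96] [ 0.02  0.02 -0.02] 32.725
186 [ 0.59  0.31 -1.68] 25.5 [589.89 195.53 185.94] [-0.01 -0.01 -0.01] 33.075
182 [-0.67  0.12 -1.92] 25.37 [589.87 195.52 181.92] [ 0.02  0.05 -0.02] 33.425
178 [ 0.14  0.1  -1.63] 25.78 [589.86 195.51 177.92] [-0.03  0.02  0.03] 33.775
174 [ 0.23  0.42 -1.72] 25.97 [589.86 195.51 173.93] [0.08 0.01 0.03] 34.125
170 [-0.2   0.3  -1.87] 25.55 [589.88 195.52 169.95] [0.   0.05 0.02] 34.475
```

```bash
cat >> h.py <<'E'
r=np.round
def rd(s): print(s,r(env.read_force(),2),r(env.read_width(),2),r(env.read_ee_pos(),2),r(env.read_moment(),2),env.read_clock())
E
python3 - <<'E'
from h import *
for z in np.arange(169,165,-1):
    env.servo_line([589.88,195.55,z],v=20); env.hold(.1); rd(z)
    if env.read_force()[2]>2: break
E
```

```text
169 [-0.93  0.12 -1.53] 25.42 [589.88 195.58 169.03] [-0.02  0.03  0.02] 34.825
168 [-0.95  0.08 -1.8 ] 25.82 [589.89 195.55 167.98] [0.09 0.02 0.01] 35.175
167 [ 0.92  0.16 -1.  ] 25.89 [589.89 195.56 166.98] [0.04 0.   0.05] 35.525
166 [ 0.6  -0.84 -1.36] 25.65 [590.05 195.65 166.19] [ 0.05 -0.05  0.02] 35.875
```

```bash
python3 - <<'E'
from h import *
for z in (165,164,163,162,161,160,159,158,157):
    env.servo_line([589.88,195.55,z],v=20); env.hold(.1); rd(z)
    if env.read_force()[2]>28: break
env.hold(.2); rd("end")
for n in("side","top"):
    p,d=viewer.grab_frame(n); cv2.imwrite(f"pics/{n}2.png",p)
u,v=proj("side",[590,195.6,133]).astype(int); s=cv2.imread("pics/side2.png")
cv2.imwrite("pics/c4.png",crop(s,u-50,v-50,100,90,6))
E
```

```text
165 [-2.09  0.41  4.74] 25.71 [590.14 195.63 165.87] [0.08 0.61 0.04] 36.225
164 [-0.12 -0.21 -2.5 ] 25.56 [589.41 195.42 162.94] [ 0.06  0.   -0.02] 36.575
163 [-0.16 -0.05 -2.07] 25.76 [589.72 195.47 162.39] [ 0.01 -0.02  0.01] 36.925
162 [ 0.79 -0.29 -0.19] 25.6 [589.91 195.5  162.17] [-0.01  0.24 -0.03] 37.275
161 [-3.69 -0.73  4.96] 25.48 [589.97 195.52 162.16] [-0.07  0.87 -0.03] 37.625
160 [-4.23 -1.14  8.9 ] 25.84 [589.95 195.55 162.14] [-0.12  1.44 -0.04] 37.975
159 [-6.28 -0.48 13.07] 25.65 [589.94 195.56 162.11] [-0.11  1.97 -0.02] 38.325
158 [-7.32 -0.12 17.01] 25.84 [589.94 195.56 162.06] [-0.16  2.45 -0.04] 38.675
157 [-9.67 -1.21 20.75] 25.89 [589.96 195.56 162.05] [-0.2   2.94 -0.09] 39.025
end [-9.12 -0.51 19.71] 25.55 [589.96 195.58 162.06] [-0.19  2.94 -0.01] 39.225
```

View pics/c4.png

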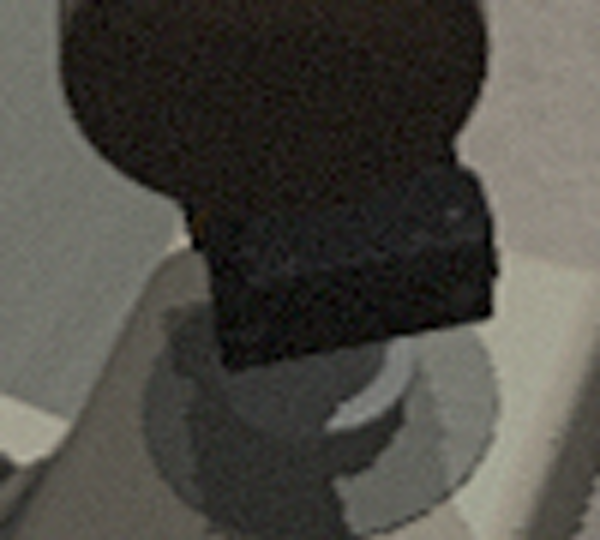

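```bash
python3 - <<'E'
from h import *
env.servo_line([589.9,195.55,164],v=20); env.hold(.2); rd("pull")
env.servo_line([589.9,195.55,161],v=20); env.hold(.1); rd("press")
env.servo_line([589.9,195.55,162],v=20)
env.grip(50,5); env.hold(.2); rd("open")
env.servo_line([589.9,195.55,250],v=120)
env.move_ptp([450,0,300],down(np.radians(222))); env.hold(.2); rd("away")
p,d=viewer.grab_frame("side"); t,_=viewer.grab_frame("top")
u,v=proj("side",[590,195.6,133]).astype(int);a,b=proj("top",[590,195.6,133]).astype(int)
cv2.imwrite("pics/c5.png",np.hstack([crop(p,u-40,v-60,80,110,5),crop(t,a-40,b-60,80,110,5)]))
E
```

```text
pull [ 0.8  -0.29 -1.31] 25.41 [589.84 195.48 163.38] [ 0.04  0.08 -0.01] 40.025
press [-2.33  0.62  6.22] 26.02 [590.27 195.72 162.16] [-0.01  0.71 -0.05] 40.425
open [-0.37 -0.84  0.32] 50.06 [589.92 195.56 162.04] [ 0.06  0.01 -0.01] 41.6083
away [-0.96  0.01 -0.39] 49.59 [450.76   0.82 299.31] [ 0.04 -0.02 -0.04] 43.6583
```

View pics/c5.png

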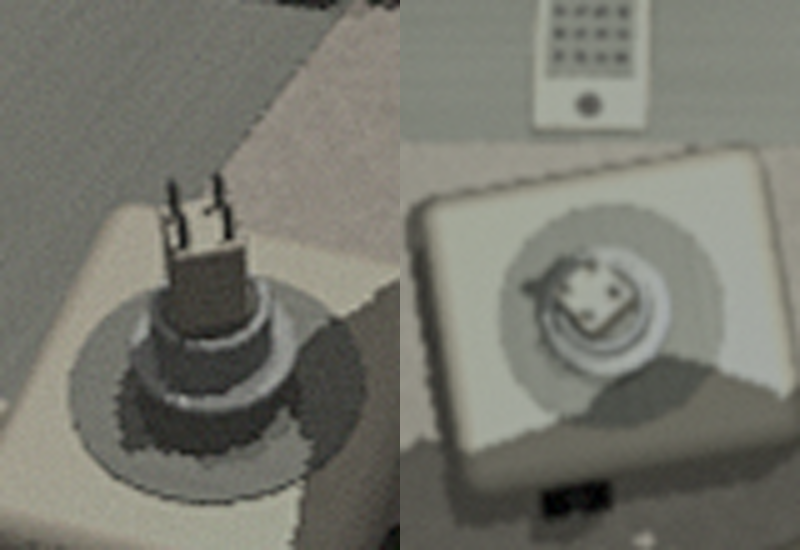

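The last picture shows the holder upright on the coupler at about (200, 290), with the sleeve up and its lip raised at about (215, 380). The gripper is well clear, so I'm handing the job in.

```bash
python3 -c "
from plant import env
print(env.job_done(), env.read_clock())"
```

```text
the job is handed in; nothing more can be done
the job is handed in; nothing more can be done
```

The holder is seated fully home on the large peeling machine with the sleeve sprung forward; a light 2 mm upward tug met about 1 mm of play and was too gentle to prove the lock, so I pressed it back home, let go, and handed the job in at about 44 s.

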